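# Send a spun cap through the drop chute's spring flap

### The arm

A 7-joint arm with a two-finger parallel gripper is mounted at the origin on the work surface. World frame = base frame: x ahead of the robot, y to its left, z up, the work surface at z = 0. Lengths are in m, angles in rad, forces in N, time in s.
With the tool pointing down it reaches from about 0.425 to 0.925 m from the base axis. Payload 6.8 kg.
Tool frame: the origin (TCP) lies at the very end of the fingers, on their centre line; the grasp point (between the pads) lies r.grip_depth behind it (r.grip_depth is the distance from the TCP to the grasp point, in m); z points along the fingers, x is the direction in which the jaws open and shut, and the axes are right-handed (so a half turn about z gives the same grasp; the last joint's range is limited). The gripper opens to 85 mm and grips with 20 to 120 N. Pads are 22 mm wide; open, the fingers measure 114 mm over their backs; the gripper's body (76 mm by 85 mm) begins 54 mm behind the grasp point. The pads swing forward as they close: fully open they stand 13 mm farther back than shut.
Start: joints at [-0.108, 0.477, 0.022, 1.555, -0.011, 1.109, -0.083], TCP at [0.675, 0, 0.231] pointing down, gripper open.
Joint ranges: [-2.96, 2.96], [-0.34, 2.1], [-1.41, 1.46], [0.24, 2.44], [-1.37, 4.51], [0.17, 1.92], [-2.96, 2.96]. Speed limits (rad/s): [2.39, 2.39, 3.14, 3.14, 3.14, 3.14, 3.14].

### API

Orientations are given as a rotation vector (axis times angle).
In Python, from bench import readout, grab_frame, workorder, r gives the robot as it stands.
- The arm moves only by the shell command python3 -m handwheel 'ROWS' [FORCE]. ROWS is text: rows parted by semicolons, each of 7 numbers parted by spaces: the shift along the tool's x, y, z in mm, then the turn, a rotation vector about the tool's x, y, z in degrees, then the finger opening in mm, from 0 to 85.4. A call has 1 to 12 rows; each row is the pose to reach, as a shift and turn from the pose commanded when the call began, along the tool's axes at that moment; what a row does not reach only later rows make up. A row lasts 1/8 s, in which the tool goes at most 62.5 mm and 10.7 degrees, less where a joint would pass 70% of its speed; a pose out of reach is approached as far as the arm can. A call with a gripper value outside its range is refused whole. The fingers move at their own pace and stop on an object; FORCE is the grip in N (left out, the last holds). Time passes only in rows, so rows that repeat a pose let the fingers close. It gives the time, the measured TCP pose, the force and the opening at its end, in the units of the state.
- readout.get_obs(): the state, without advancing time (a new reading comes with each control period).
- grab_frame(name): name is "scene" or "side" or "wrist"; returns a dict with "pixels" (480x640x3 uint8, red, green, blue), "fx", "fy", "cx", "cy" (pixels), "rvec" (rotation vector, rad) and "tvec" (3), from world to camera coordinates, as OpenCV has them. Camera axes: x right, y down, z forward; pixel columns grow to the right and rows downward; lengths in m; the calibration is good to about 2 mm. The wrist camera is an equidistant fisheye: a pixel r from the principal point sees the ray r / f radians off the axis. A picture is of the moment at which its call begins. There is no depth.
- workorder.hand_in(): hands the job in, once; it reports no verdict.
The state is a dict: "clock": time; "joints": joint angles; "qvel": joint speeds; "tau": joint torques, N m; "tcp_pos": TCP position; "orientation": TCP orientation; "contact_force": force on the tool from outside, world axes, zero at the start; "moment": the same for the moment, N m; "grip_width": finger opening in m.
Only numpy, scipy, OpenCV 4.12 (cv2) and the standard library are available. Lean on these libraries where they do the work, as an engineer would, in place of code of your own. Each camera call takes 0.05 s, during which the arm holds its last target.

### The job

Send the freshly polished aluminium cap down the drop chute into its tray: with one fingertip press the flap's thumb lever down and keep the flap swung up, and meanwhile push the cap along the ledge with the other fingertip, under the raised flap and over the edge, so that it slides down into the tray. The flap must never touch the cap, so let it fall shut only when the cap has gone through; do not pick the cap up, and leave the other things on the bench where they are.

Things in the scene. Friction and masses are not known exactly. Their poses are not given: they have to be found in the camera images.
- chute: Dark grey sheet-steel drop chute fixed to the bench, 342 mm long (x), 136 wide at the front, 158 high. Origin on the bench straight below the flap's hinge line, mid-width; x is the way the cap travels, y left, z up. All x, y, z in mm in these notes are in this frame. Flap opening at x 0 between cheeks (inner faces y +-38, outer +-41); a hood with clear roof (top z 158) covers x 0 to 80.
- ledge_front (a point): Front end of the chute's level dark ledge, mid-width, on its top (x -152, z 85). The ledge is 136 mm wide in front of x -84 and only 80 wide beyond. Guide rails 12 mm high and 4 thick stand on it: 72 mm apart inside from x -64 to -2, flaring towards the front to about 128 apart at x -137.
- ledge_edge (a point): Far edge of the ledge, mid-width (x -4, z 85), nearly under the flap: here it breaks into a polished 45 degree steel slide that flattens out into the tray. A cap whose centre is pushed past this edge tips over and slides down by itself.
- tray_floor (a point): Middle of the open tray's steel floor at the foot of the slide (x 140, z 6). The tray floor is level from x 106 to its end wall at x 188, 76 mm wide inside, walls to z 45.
- flap_hinge (a point): The flap: a 3 mm steel plate, 72 mm wide, hanging from the hinge shaft (8 mm thick, along y at x 0, z 145). This point: on the hinge axis, mid-width. Shut, it hangs straight down (its -z) to 57 mm below the axis, 3 mm above the ledge's level. It swings inwards (to the chute's +x) and up, and turns with the thumb lever.
- flap (a joint): Angle of flap and lever in rad: 0 shut, grows as the flap swings in and up, stop at 1.31. A return spring shuts it: pressing takes roughly 2 to 6 N at the lever. The cap can pass beneath it from about 1.0 rad on.
- lever_end (a point): Middle of the thumb lever's free end, at mid-thickness. The lever is a flat steel plate 75 mm long, 30 wide, 4 thick, on the left end of the hinge shaft outside the left cheek (y 46 to 76), free space below. Shut, it points from the axis to the chute's -x, 5 degrees above level (end at x -75, z 151.5); at angle q it slopes q minus 5 degrees downwards, so pressing it down opens the flap.
- cap: The work: a polished spun aluminium end cap, a closed round cap 54 mm in diameter and 26 mm high with a bevelled top edge (vertical wall up to 20 mm), 70 g give or take, closed end up, standing on the front half of the ledge between the flared rails. Origin: centre of its underside.
- funnel: Bystander: aluminium funnel standing mouth down on the bench beside the chute, 72 mm across, 85 mm high. Origin: centre of its underside.
- oiler: Bystander: grey oil bottle with black cap, 48 mm across, 110 mm high, standing on the bench. Origin: centre of its underside.
- former: Bystander: turned wooden former, 60 mm across, 62 mm high, standing on the bench. Origin: centre of its underside.

How it is judged:
By the outcome, as a careful person would: the job done as asked, in the order asked, and still so for the second after the job is handed in, with the robot touching nothing.
It also fails if it takes over 48 s, if anything falls off the work surface, if the arm or the gripper's body presses on something with over 40 N, if the wrist force passes 120 N, or if a joint passes its speed limit or range.

## Working session

There is one attempt and no reset: what is moved stays moved. The work goes in short steps, Python scripts to look and compute and a shell command to move; the robot and the scene stay as the last step left them, time stands still between calls to the robot, and variables do not carry over. Pictures are saved under pics/ and viewed, and the job is handed in when it is done.

```bash
ls; mkdir -p pics; python3 - <<'E'
from bench import readout, grab_frame, workorder, r
import cv2
print(readout.get_obs()); print(r.grip_depth)
for n in ("scene","side","wrist"):
    f=grab_frame(n); cv2.imwrite(f"pics/{n}0.png",f["pixels"][:,:,::-1]); print(n,{k:v for k,v in f.items() if k!="pixels"})
E
```

```text
pics
{'clock': 0.0, 'joints': array([-0.10810719,  0.47779174,  0.02236048,  1.55648605, -0.01147063,
        1.10929146, -0.08312863]), 'qvel': array([ 7.69843706e-04, -9.14603927e-04,  6.27639836e-04, -3.68089158e-05,
       -4.91116083e-04, -3.93740281e-04, -4.94312336e-04]), 'tau': array([-5.45967814e-04, -5.96443820e+01,  1.60769675e+00, -2.81194621e+01,
        1.24063640e-02,  9.39900521e-03,  2.20753498e-05]), 'tcp_pos': array([ 6.74393113e-01, -3.31448991e-05,  2.30317128e-01]), 'orientation': array([ 3.14141795e+00, -8.67006936e-06, -2.89020727e-03]), 'contact_force': array([-0.19394338, -0.14657821,  0.20042712]), 'moment': array([-0.03883217,  0.03261341,  0.05460381]), 'grip_width': 0.08534403065434432}
0.0187
scene {'fx': 582.566517124662, 'fy': 582.566517124662, 'cx': 311.70818427810735, 'cy': 246.67816981967152, 'rvec': array([ 1.68020691,  1.70295349, -0.80638614]), 'tvec': array([ 8.58364562e-05, -3.17513670e-01,  1.44829729e+00])}
side {'fx': 437.1691634113373, 'fy': 437.1691634113373, 'cx': 322.9800513754618, 'cy': 241.85677469315252, 'rvec': array([ 0.80570023, -2.54037814,  1.1166267 ]), 'tvec': array([0.52871444, 0.31807161, 0.65042383])}
wrist {'fx': 371.64829954431775, 'fy': 371.64829954431775, 'cx': 322.5749928514205, 'cy': 238.83872282777074, 'rvec': array([-2.87459659e+00, -4.30531736e-04,  1.65757449e-03]), 'tvec': array([-0.67384674, -0.03420663,  0.3767793 ])}
```

View pics/scene0.png

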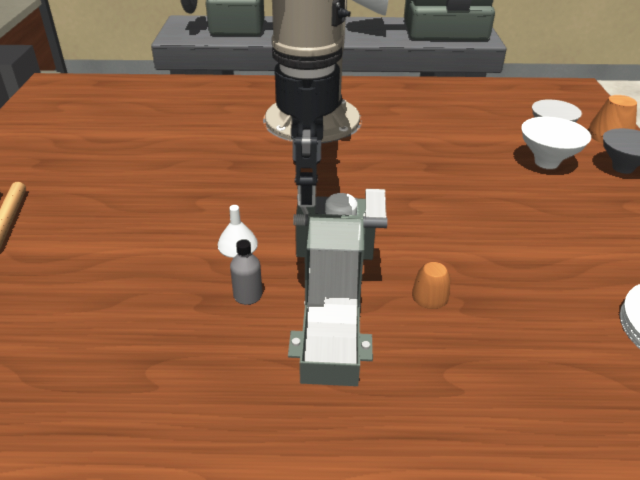

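View pics/side0.png

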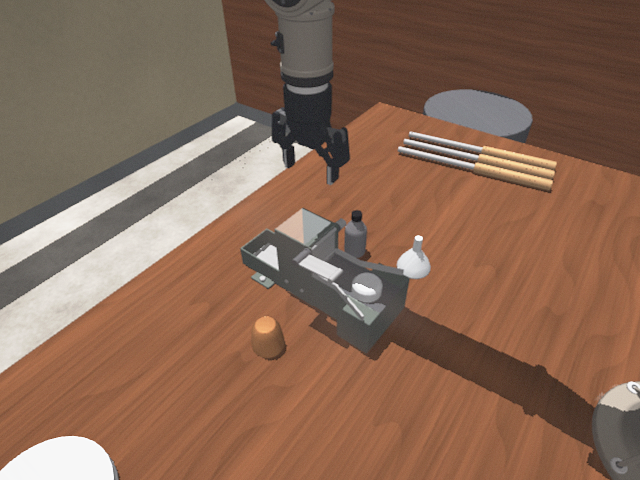

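View pics/wrist0.png

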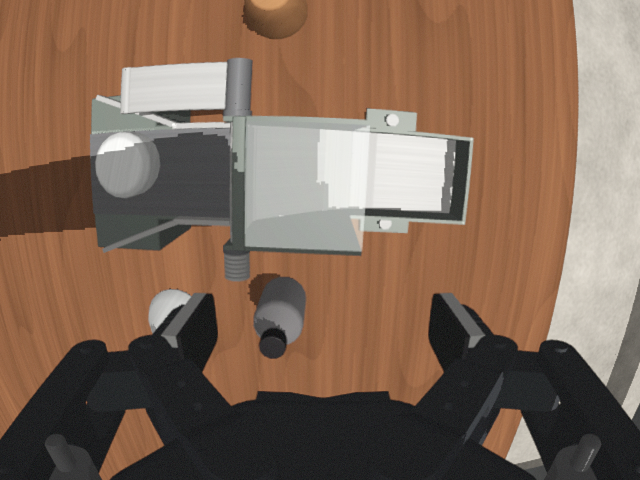

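```bash
python3 - <<'E'
import cv2
w=cv2.imread("pics/wrist0.png"); cv2.imwrite("pics/w1.png",cv2.resize(w[40:290,80:490],(800,488),interpolation=cv2.INTER_CUBIC))
s=cv2.imread("pics/side0.png"); cv2.imwrite("pics/s1.png",cv2.resize(s[200:360,230:430],(750,600),interpolation=cv2.INTER_CUBIC))
s=cv2.imread("pics/scene0.png"); cv2.imwrite("pics/c1.png",cv2.resize(s[180:390,270:400],(371,600),interpolation=cv2.INTER_CUBIC))
E
```

```text
(no output)
```

View pics/w1.png

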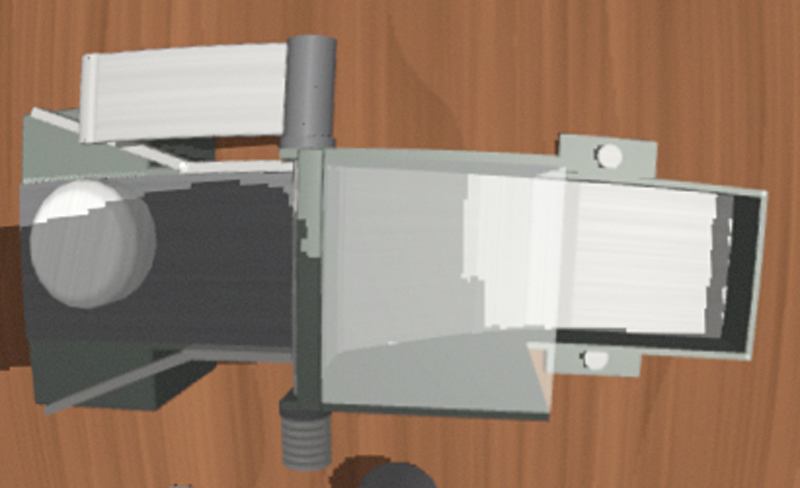

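View pics/s1.png

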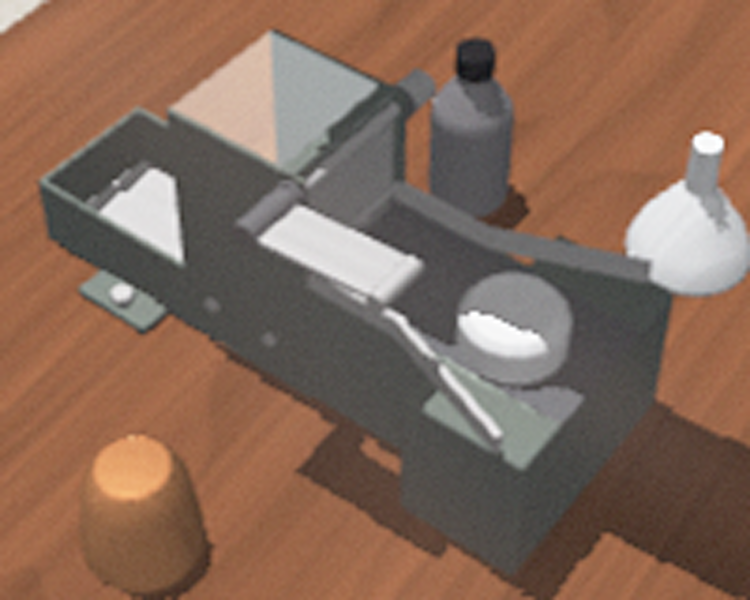

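View pics/c1.png

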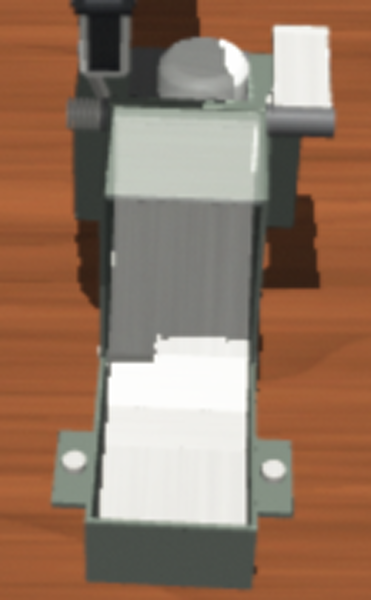

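```bash
cat > h.py <<'E'
import numpy as np, cv2
from scipy.optimize import least_squares
from scipy.spatial.transform import Rotation as R
def proj(f,P,fish):
    pc=R.from_rotvec(f["rvec"]).apply(np.atleast_2d(P))+f["tvec"]
    if fish:
        rr=np.hypot(pc[:,0],pc[:,1]); th=np.arctan2(rr,pc[:,2]); s=th/np.maximum(rr,1e-12)
        return np.c_[f["fx"]*pc[:,0]*s+f["cx"],f["fy"]*pc[:,1]*s+f["cy"]]
    return np.c_[f["fx"]*pc[:,0]/pc[:,2]+f["cx"],f["fy"]*pc[:,1]/pc[:,2]+f["cy"]]
def c2w(p,P):
    P=np.atleast_2d(P)/1000.; return R.from_euler('z',p[2]).apply(P)+[p[0],p[1],0]
E
cat > fit.py <<'E'
from h import *
import pickle
from bench import grab_frame
fr={n:grab_frame(n) for n in ("wrist","side","scene")}
pickle.dump(fr,open("fr0.pkl","wb"))
pk={"wrist":(1.951,80,40,[((767,191),(190,41,45)),((750,358),(190,-41,45)),((84,98),(-75,61,151.5)),((22,117),(-152,68,85)),((38,403),(-152,-68,85))]),
"side":(3.75,230,200,[((520,468),(-152,68,85)),((670,290),(-152,-68,85)),((512,572),(-152,68,0)),((378,303),(-75,76,151.5)),((422,265),(-75,46,151.5)),((42,182),(190,41,45)),((140,110),(190,-41,45))]),
"scene":(2.854,270,180,[((87,522),(190,-41,45)),((255,520),(190,41,45)),((275,27),(-75,46,151.5)),((328,27),(-75,76,151.5))])}
def res(p):
    o=[]
    for n,(s,a,b,L) in pk.items():
        q=proj(fr[n],c2w(p,[l[1] for l in L])+[0,0,p[3]],n=="wrist")
        o.append(q-(np.array([l[0] for l in L])/s+[a,b]))
    return np.vstack(o).ravel()
s=least_squares(res,[.65,.0,0,0],loss="soft_l1")
print(s.x,np.degrees(s.x[2])); print(res(s.x).reshape(-1,2).round(1))
np.save("chute.npy",s.x)
E
python3 fit.py
```

```text
[ 0.61960299  0.04113766 -0.04174988 -0.00074744] -2.39209219002314
[[-1.2 -1.2]
 [-1.  -0.2]
 [ 2.5  0. ]
 [-1.5 -2. ]
 [-2.9  0.9]
 [ 1.  -0. ]
 [ 1.5 -0.2]
 [ 0.   1.2]
 [-0.9 -1.1]
 [-1.8 -1.5]
 [-1.3 -0.5]
 [-0.8 -1.3]
 [-1.  -0.8]
 [ 0.4  2.6]
 [-1.5  1.3]
 [-1.2  1.9]]
```

```bash
cat > cap.py <<'E'
from h import *
import pickle
fr=pickle.load(open("fr0.pkl","rb")); p=np.load("chute.npy")[:3]
t=np.linspace(0,2*np.pi,180)
def cyl(x,y):
    return np.vstack([np.c_[x+rr*np.cos(t),y+rr*np.sin(t),0*t+z] for rr,z in((27,85),(27,105),(22,111))])
def bb(n,x,y):
    q=proj(fr[n],c2w(p,cyl(x,y)),n=="wrist"); return np.r_[q.min(0),q.max(0)]
def cr(s,a,b,B): return np.array([B[0]/s+a,B[1]/s+b,B[2]/s+a,B[3]/s+b])
ob={"wrist":cr(1.951,80,40,[30,180,157,308]),"side":cr(3.75,230,200,[457,270,573,385])}
f=lambda v:np.concatenate([bb(n,*v)-ob[n] for n in ob])
s=least_squares(f,[-110,0]);print(s.x,s.fun.round(1),c2w(p,[*s.x,85]))
for n in ob:
    print(n,least_squares(lambda v:bb(n,*v)-ob[n],[-110,0]).x)
for n,(x0,x1,y0,y1,sc) in {"wrist":(80,490,40,290,1.95),"side":(230,430,200,360,3.75)}.items():
    im=cv2.resize(fr[n]["pixels"][y0:y1,x0:x1,::-1],None,fx=sc,fy=sc)
    def L(P,c):
        q=(proj(fr[n],c2w(p,P),n=="wrist")-[x0,y0])*sc
        cv2.polylines(im,[q.round().astype(int)],False,c,1)
    L([(-152,68,85),(-152,-68,85),(-84,-68,85)],(0,0,255)); L([(-152,68,85),(-84,68,85)],(0,0,255))
    L([(0,46,145),(-75,46,151.5),(-75,76,151.5),(0,76,145),(0,-41,145)],(0,255,0))
    L([(106,41,45),(190,41,45),(190,-41,45),(106,-41,45)],(255,0,0)); L([(0,41,158),(80,41,158),(80,-41,158),(0,-41,158),(0,41,158)],(255,255,0))
    for k in range(3): L(cyl(*s.x)[k*180:(k+1)*180],(255,0,255))
    for sg in(1,-1): L([(-137,sg*64,97),(-64,sg*36,97),(-2,sg*36,97)],(0,255,255))
    cv2.imwrite(f"pics/ov_{n}.png",im)
E
python3 cap.py
```

```text
[-105.64141453    8.33624189] [-1.1 -1.   0.1  0.8 -0.7 -0.8 -0.4 -0.8] [[0.51440156 0.05387587 0.085     ]]
wrist [-105.17787978    8.27011206]
side [-107.47920678    9.30507435]
```

View pics/ov_wrist.png

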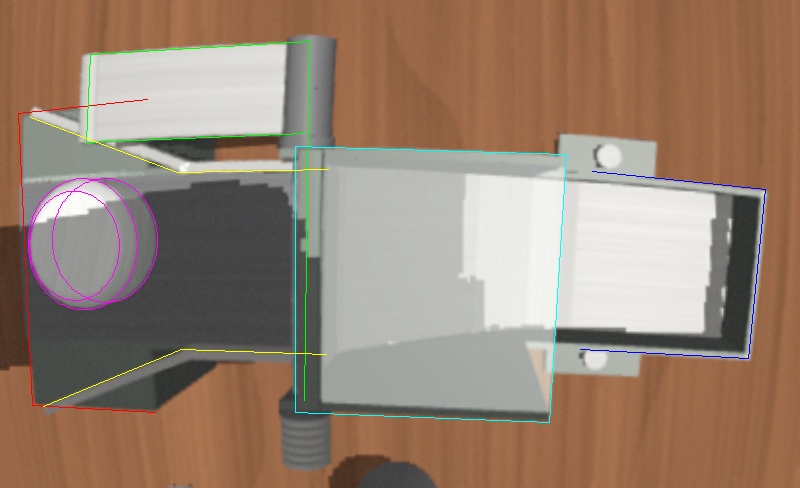

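View pics/ov_side.png

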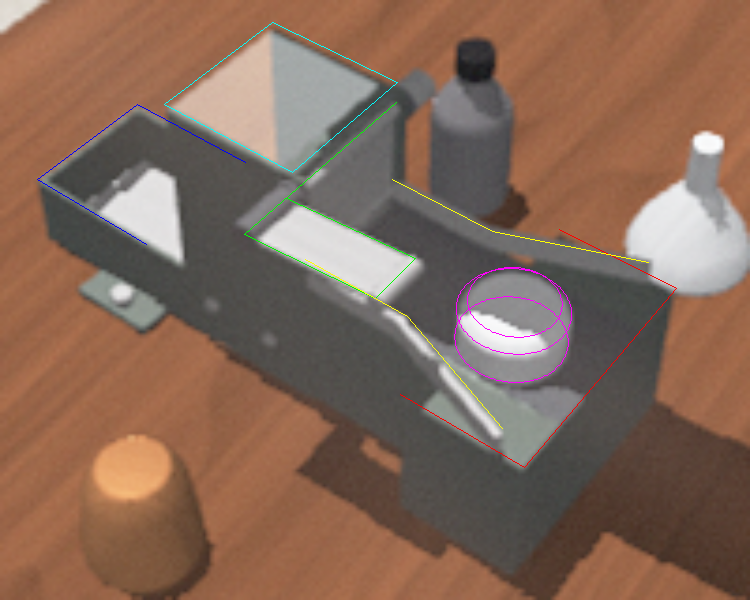

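```bash
cat > plan.py <<'E'
from h import *
from bench import readout
p=np.load("chute.npy")[:3]
def pose(x,y,z,a,tilt):
    """TCP at chute x,y,z mm; tool x dir=(sin a,cos a) chute; tilt: lean fingers fwd deg about tool x"""
    A=np.radians(a); u=np.array([np.sin(A),np.cos(A),0]); v=np.array([np.cos(A),-np.sin(A),0])
    M=R.from_euler('z',p[2])*R.from_matrix(np.c_[u,v,[0,0,-1]])*R.from_euler('x',-tilt,degrees=True)
    return c2w(p,[x,y,z])[0],M
def cur():
    o=readout.get_obs(); return o["tcp_pos"],R.from_rotvec(o["orientation"])
def rows(*T,base=None):
    P0,R0=base or cur()
    for t in T:
        P,M=pose(*t); d=R0.inv().apply(P-P0)*1000; w=(R0.inv()*M).as_rotvec(degrees=True)
        print(t,'->',d.round(1),w.round(1))
def where(base=None):
    P,Rr=base or cur(); L=R.from_euler('z',-p[2]).apply(P-[p[0],p[1],0])*1000
    m=(R.from_euler('z',-p[2])*Rr).as_matrix(); print("chute tcp",L.round(1),"a",np.degrees(np.arctan2(m[0,0],m[1,0])).round(2),"toolz",m[:,2].round(3))
E
python3 - <<'E'
from plan import *
import pickle
f=pickle.load(open("fr0.pkl","rb"))["wrist"]
print(-R.from_rotvec(f["rvec"]).inv().apply(f["tvec"]))
where()
# tilt sign check
print(pose(0,0,0,0,10)[1].as_matrix()[:,2])
rows((-160,8,150,0,0),(-160,8,95,0,0),(-75,8,95,0,0))
E
```

```text
[0.67432444 0.0665089  0.37179367]
chute tcp [ 56.9 -38.8 231. ] a 87.61 toolz [-0.001 -0.    -1.   ]
[ 0.17349686 -0.00724769 -0.98480775]
(-160, 8, 150, 0, 0) -> [-214.7  -55.8   81.1] [ -0.    0.  -87.6]
(-160, 8, 95, 0, 0) -> [-214.7  -55.8  136.1] [ -0.    0.  -87.6]
(-75, 8, 95, 0, 0) -> [-129.8  -52.3  136. ] [ -0.    0.  -87.6]
```

```bash
python3 -m handwheel '-60 -15 0 0 0 -10 0; -120 -30 0 0 0 -20 0; -180 -45 10 0 0 -30 0; -215 -56 30 0 0 -40 0; -215 -56 60 0 0 -50 0; -215 -56 80 0 0 -60 0; -215 -56 80 0 0 -70 0; -215 -56 80 0 0 -80 0; -215 -56 80 0 0 -87.6 0; -215 -56 80 0 0 -87.6 0; -215 -56 80 0 0 -87.6 0'
python3 - <<'E'
from plan import *
from bench import grab_frame
where()
for n in ("side","wrist"):
    f=grab_frame(n)["pixels"][:,:,::-1]; cv2.imwrite(f"pics/{n}2.png",f)
E
```

```text
clock: 1.68
tcp_pos: [0.46, 0.056, 0.1514]
orientation: [2.27, 2.171, 0.0]
contact_force: [0.4, -1.1, -0.4]
grip_width: 0.0001
chute tcp [-160.     8.1  151.4] a 0.16 toolz [ 0.  0. -1.]
```

View pics/side2.png

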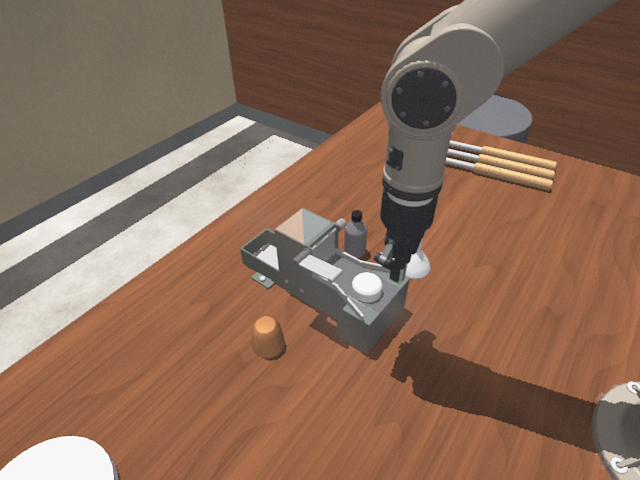

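View pics/wrist2.png

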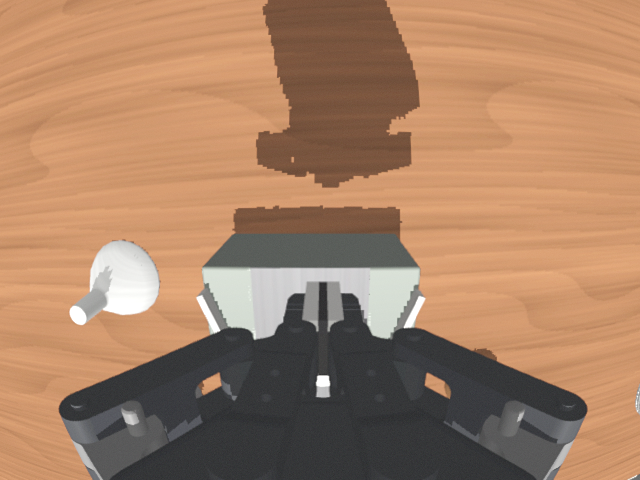

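```bash
python3 - <<'E'
import cv2
from plan import *
from bench import grab_frame
f=grab_frame("side"); s=f["pixels"][:,:,::-1].copy()
im=cv2.resize(s[170:340,270:470],None,fx=3.75,fy=3.5,interpolation=cv2.INTER_CUBIC)
cv2.imwrite("pics/s3.png",im)
f=grab_frame("scene"); s=f["pixels"][:,:,::-1].copy()
cv2.imwrite("pics/c3.png",cv2.resize(s[80:300,240:440],None,fx=3,fy=2.7,interpolation=cv2.INTER_CUBIC))
E
```

```text
(no output)
```

View pics/s3.png

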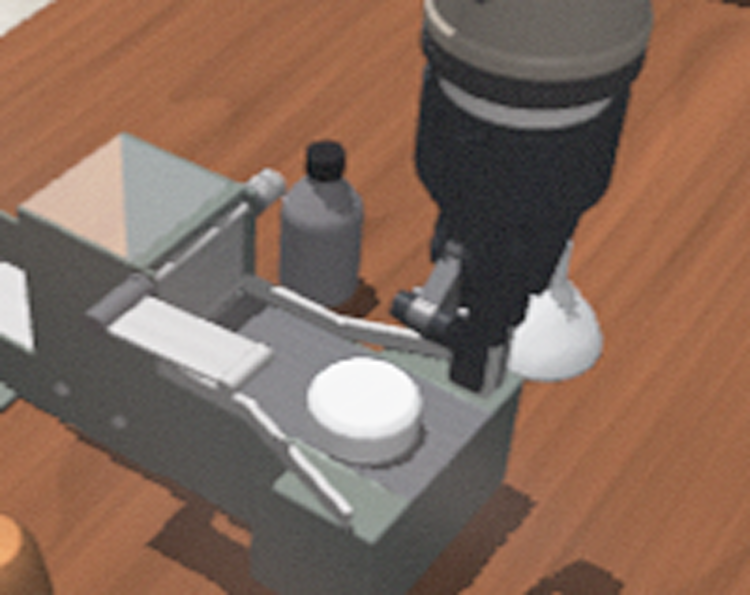

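View pics/c3.png

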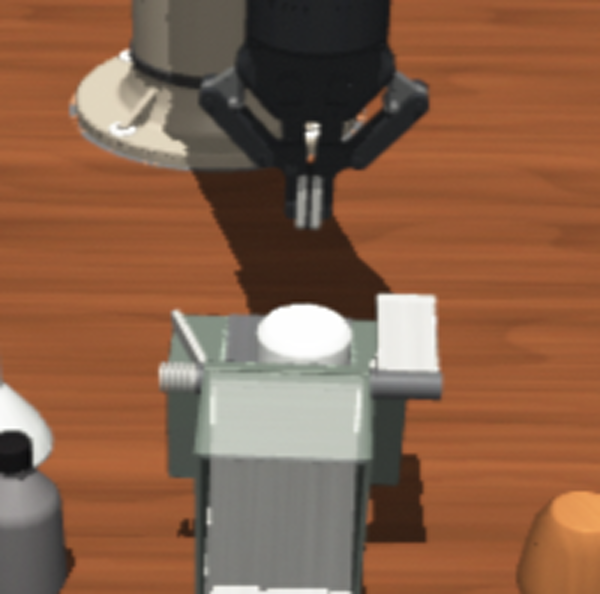

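```bash
python3 -m handwheel '-5 0 30 0 0 0 0; -5 0 54 0 0 0 0; -5 8 54 0 0 0 0; -5 16 54 0 0 0 0; -5 24 54 0 0 0 0; -5 32 54 0 0 0 0; -5 40 54 0 0 0 0; -5 48 54 0 0 0 0; -5 55 54 0 0 0 0; -5 60 54 0 0 0 0; -5 63 54 0 0 0 0; -5 63 54 0 0 0 0'
cat > look.py <<'E'
import sys
from plan import *
from bench import grab_frame
where(); o=readout.get_obs(); print(o["clock"],o["contact_force"].round(1),o["grip_width"].round(4))
f=grab_frame("side"); s=f["pixels"][:,:,::-1]
cv2.imwrite(f"pics/{sys.argv[1]}s.png",cv2.resize(s[180:340,240:440],None,fx=3.75,fy=3.75,interpolation=cv2.INTER_CUBIC))
f=grab_frame("scene"); s=f["pixels"][:,:,::-1]
cv2.imwrite(f"pics/{sys.argv[1]}c.png",cv2.resize(s[120:320,240:440],None,fx=3,fy=3,interpolation=cv2.INTER_CUBIC))
E
python3 look.py k1
```

```text
clock: 3.38
tcp_pos: [0.5229, 0.0484, 0.0973]
orientation: [2.267, 2.174, 0.0]
contact_force: [-1.1, 0.2, -0.3]
grip_width: -0.0002
chute tcp [-96.9   3.3  97.3] a 0.01 toolz [ 0.  0. -1.]Traceback (most recent call last):
  File "look.py", line 4, in <module>
    where(); o=readout.get_obs(); print(o["clock"],o["contact_force"].round(1),o["grip_width"].round(4))
                                                                               ^^^^^^^^^^^^^^^^^^^^^
AttributeError: 'float' object has no attribute 'round'
```

```bash
sed -i 's/o\["grip_width"\].round(4)/round(o["grip_width"],4)/' look.py; python3 look.py k1
```

```text
chute tcp [-96.9   3.3  97.3] a 0.01 toolz [ 0.  0. -1.]
3.375 [-1.1  0.2 -0.3] -0.0002
```

View pics/k1s.png

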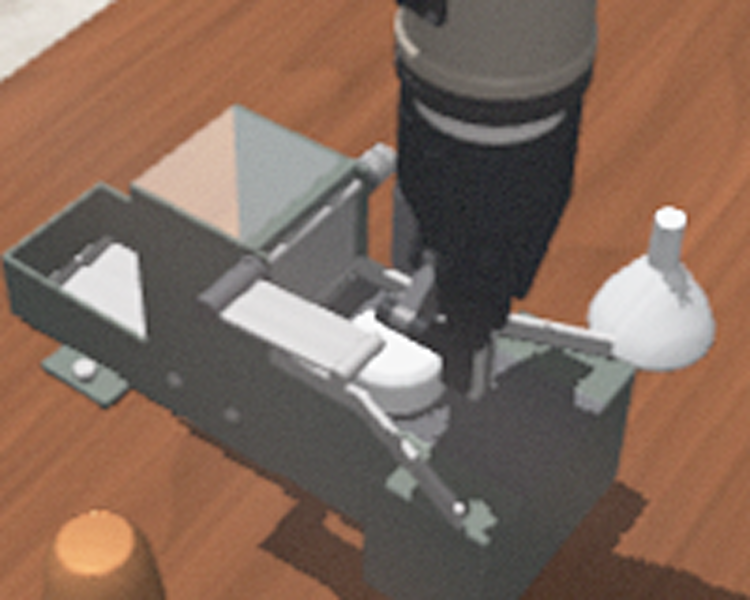

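View pics/k1c.png

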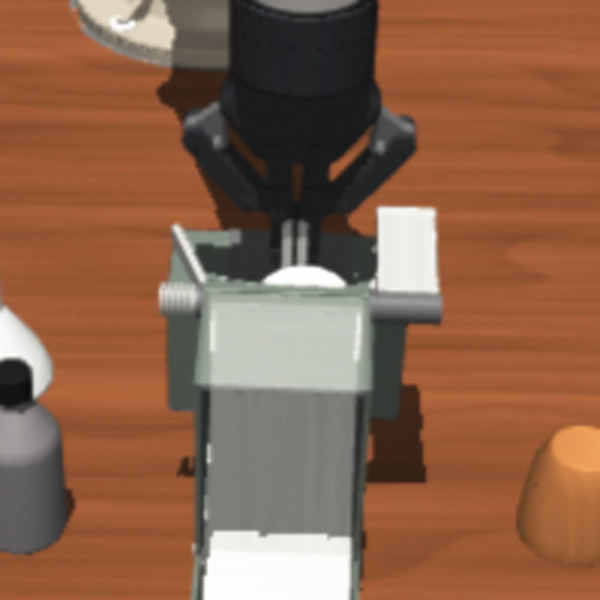

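```bash
python3 -m handwheel '0 7 0 0 0 0 0; 0 13 0 0 0 0 0; 0 18 0 0 0 0 0; 0 21 0 0 0 0 0; 0 23 0 0 0 0 0; 0 23 0 0 0 0 0'; python3 look.py k2
```

```text
clock: 4.22
tcp_pos: [0.5458, 0.0475, 0.0973]
orientation: [2.267, 2.174, 0.0]
contact_force: [0.2, 0.3, -1.0]
grip_width: -0.0005
chute tcp [-74.    3.2  97.3] a 0.01 toolz [ 0.  0. -1.]
4.225 [ 0.2  0.3 -1. ] -0.0005
```

View pics/k2s.png

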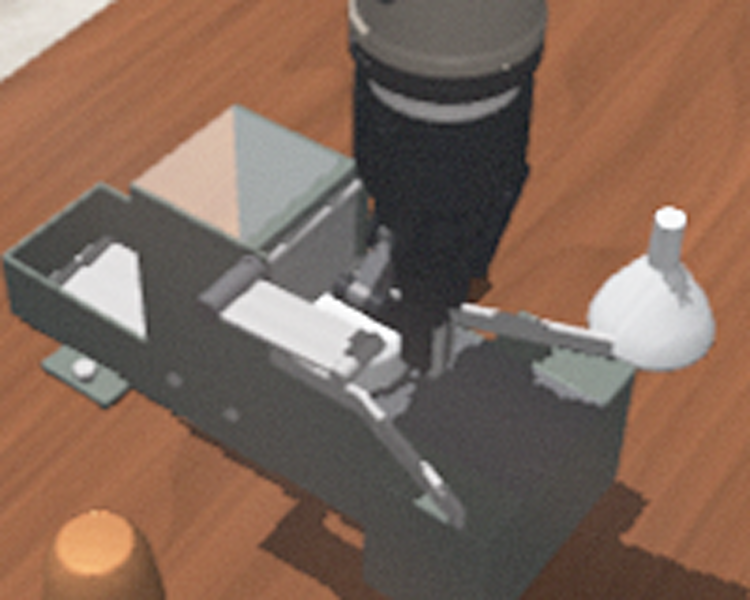

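View pics/k2c.png

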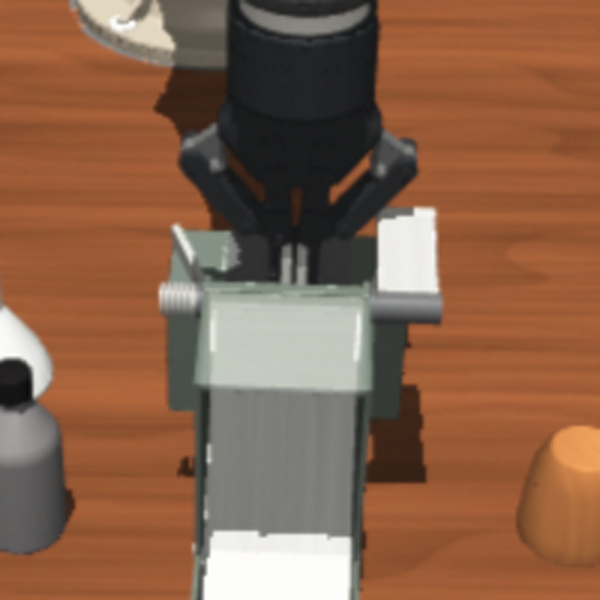

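```bash
python3 - <<'E'
from plan import *
rows((-69,35,185,30,10))
E
```

```text
(-69, 35, 185, 30, 10) -> [ 31.8   5.1 -87.7] [-9.8 -2.6 29.9]
```

```bash
python3 -m handwheel '0 -14 0 0 0 0 0; 0 -16 -40 0 0 0 0; 0 -16 -88 0 0 0 0; 10 -8 -88 -3.3 -0.9 10 20; 21 -2 -88 -6.5 -1.7 20 50; 32 5 -88 -9.8 -2.6 30 50; 32 5 -88 -9.8 -2.6 30 50; 32 5 -88 -9.8 -2.6 30 50; 32 5 -88 -9.8 -2.6 30 50'; python3 look.py k3
python3 - <<'E'
from plan import *
from bench import grab_frame
cv2.imwrite("pics/k3w.png",grab_frame("wrist")["pixels"][:,:,::-1])
E
```

```text
clock: 5.45
tcp_pos: [0.552, 0.0779, 0.1852]
orientation: [2.617, 1.437, 0.125]
contact_force: [0.6, 0.0, 0.5]
grip_width: 0.0497
chute tcp [-69.1  33.9 185.2] a 30.06 toolz [ 0.15  -0.087 -0.985]
5.45 [0.6 0.  0.5] 0.0497
```

View pics/k3s.png

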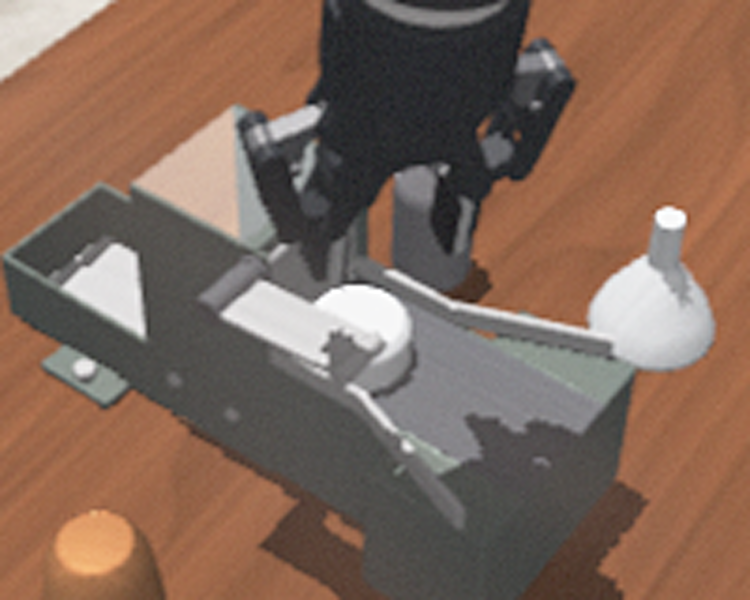

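View pics/k3c.png

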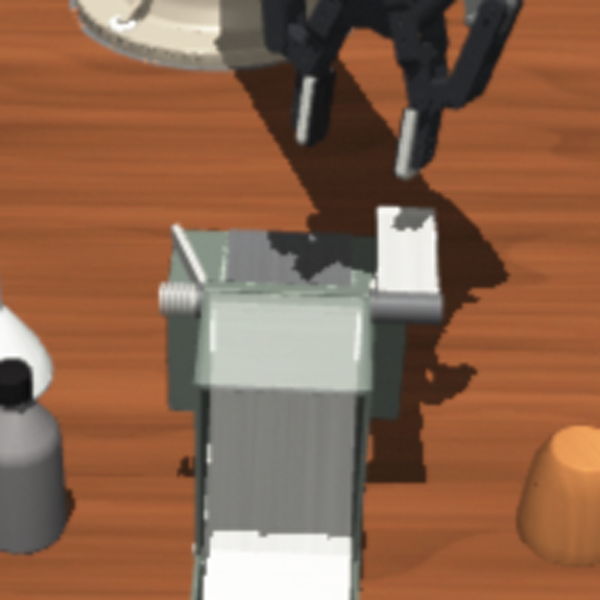

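View pics/k3w.png

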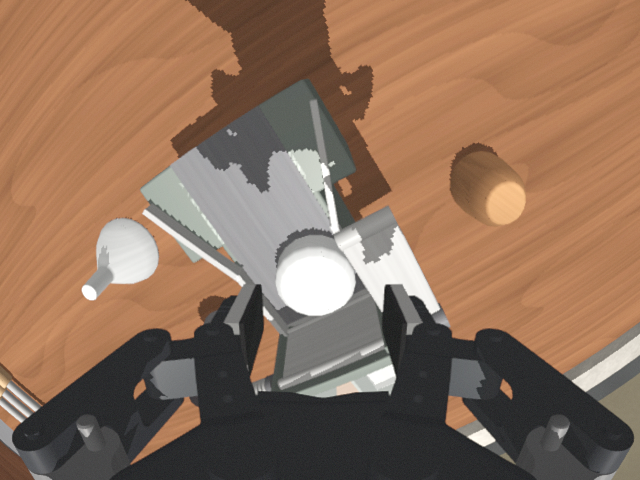

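```bash
cat > cap2.py <<'E'
from plan import *
from bench import grab_frame
t=np.linspace(0,2*np.pi,180)
def cyl(x,y): return np.vstack([np.c_[x+rr*np.cos(t),y+rr*np.sin(t),0*t+z] for rr,z in((27,85),(27,105),(22,111))])
fw,fs,fc=[grab_frame(n) for n in("wrist","side","scene")]
def bb(f,fish,v): q=proj(f,c2w(p,cyl(*v)),fish); return np.r_[q.min(0),q.max(0)]
A=np.array([275,233,355,315.]); B=np.array([305,285,412,395])/3.75+[240,180,240,180]
for nm,g in (("w",lambda v:bb(fw,1,v)-A),("s",lambda v:bb(fs,0,v)-B)):
    s=least_squares(g,[-36,5]); print(nm,s.x,s.fun.round(1))
P,M=cur()
for r in (0,5,10):
  for sg in(-1,1):
    pt=P+M.apply([sg*.032,0,-r/1000]); 
    print(r,sg,((proj(fc,pt,0)-[240,120])*3).round(),((proj(fs,pt,0)-[240,180])*3.75).round(),proj(fw,pt,1).round())
E
python3 cap2.py
```

```text
w [-37.38642336   9.95324271] [-0.9 -0.2  0.9  0.4]
s [-38.74272423  10.68641114] [-0.5  0.1  0.5 -0.1]
0 -1 [[304. 144.]] [[450. 240.]] [[248. 303.]]
0 1 [[412. 181.]] [[316. 278.]] [[399. 303.]]
5 -1 [[305. 135.]] [[451. 233.]] [[246. 308.]]
5 1 [[414. 172.]] [[316. 271.]] [[402. 308.]]
10 -1 [[306. 126.]] [[452. 226.]] [[244. 313.]]
10 1 [[415. 163.]] [[317. 264.]] [[404. 313.]]
```

```bash
python3 - <<'E'
from plan import *
rows((-69,37,150,30,10),(-69,37,130,30,10),(-69,37,110,30,10),(-69,37,91,30,10))
E
```

```text
(-69, 37, 150, 30, 10) -> [ 1.9 -7.2 34.5] [ 0.  -0.  -0.1]
(-69, 37, 130, 30, 10) -> [  1.9 -10.7  54.2] [ 0.  -0.  -0.1]
(-69, 37, 110, 30, 10) -> [  1.9 -14.2  73.9] [ 0.  -0.  -0.1]
(-69, 37, 91, 30, 10) -> [  1.8 -17.5  92.6] [ 0.  -0.  -0.1]
```

```bash
python3 -m handwheel '2 -5 20 0 0 0 50; 2 -7 34 0 0 0 50; 2 -9 44 0 0 0 50; 2 -10.7 54 0 0 0 50; 2 -12.5 64 0 0 0 50; 2 -14 74 0 0 0 50; 2 -16 84 0 0 0 50; 2 -17.5 92.5 0 0 0 50; 2 -17.5 92.5 0 0 0 50'; python3 look.py k4
python3 - <<'E'
from plan import *
from bench import grab_frame
cv2.imwrite("pics/k4w.png",grab_frame("wrist")["pixels"][:,:,::-1])
E
```

```text
clock: 6.88
tcp_pos: [0.551, 0.0814, 0.09]
orientation: [2.618, 1.438, 0.123]
contact_force: [-2.0, 0.5, 1.6]
grip_width: 0.0499
chute tcp [-70.2  37.4  90. ] a 30.07 toolz [ 0.148 -0.088 -0.985]
6.875 [-2.   0.5  1.6] 0.0499
```

View pics/k4s.png

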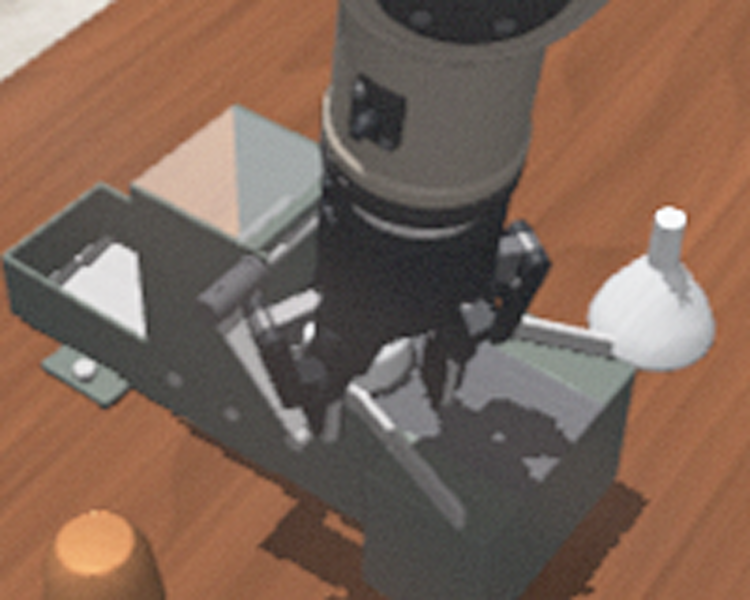

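View pics/k4c.png

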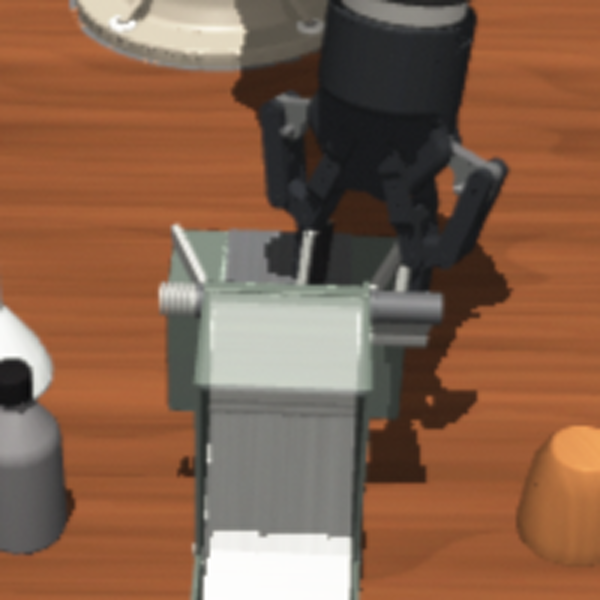

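View pics/k4w.png

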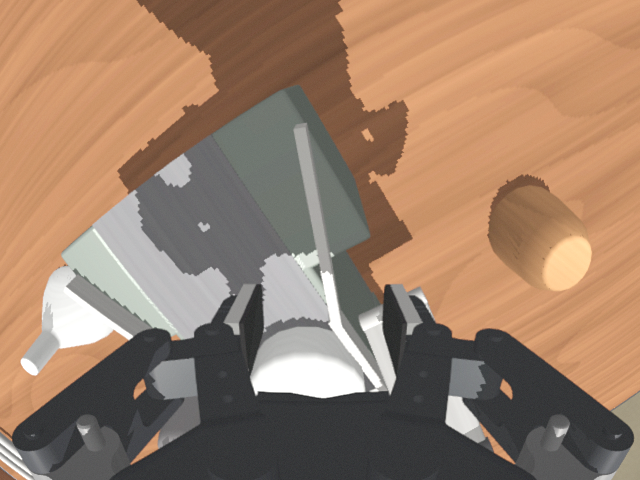

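```bash
cat >> plan.py <<'E'
def press(xl,a,y=37,z=91,tilt=10,h=32):
    A=np.radians(a); return (xl-7*abs(np.sin(A))-11*np.cos(A)-h*np.sin(A),y,z,a,tilt)
E
python3 - <<'E'
from plan import *
rows(*[press(x,30) for x in(-37,-33,-30)],*[press(-30,a) for a in(26,22,18)])
E
```

```text
(np.float64(-66.02627944162883), 37, 91, 30, 10) -> [1.8 3.7 0.3] [-0.1  0.1 -0.1]
(np.float64(-62.02627944162883), 37, 91, 30, 10) -> [3.8 7.1 0.9] [-0.1  0.1 -0.1]
(np.float64(-59.02627944162883), 37, 91, 30, 10) -> [5.3 9.6 1.4] [-0.1  0.1 -0.1]
(np.float64(-56.98320923406486), 37, 91, 26, 10) -> [ 6.3 11.4  1.7] [-0.1  0.8 -4. ]
(np.float64(-54.80867954345523), 37, 91, 22, 10) -> [ 7.4 13.2  2. ] [-0.1  1.5 -7.9]
(np.float64(-52.51328445986964), 37, 91, 18, 10) -> [ 8.5 15.2  2.3] [ -0.1   2.2 -11.9]
```

```bash
python3 -m handwheel '1.8 3.7 0.3 0 0 0 50; 3.8 7.1 0.9 0 0 0 50; 5.3 9.6 1.4 0 0 0 50; 6.3 11.4 1.7 0 0.8 -4 50; 7.4 13.2 2 0 1.5 -8 50; 8.5 15.2 2.3 0 2.2 -12 50; 8.5 15.2 2.3 0 2.2 -12 50'; python3 look.py k5
python3 - <<'E'
from plan import *
from bench import grab_frame
cv2.imwrite("pics/k5w.png",grab_frame("wrist")["pixels"][:,:,::-1])
rows(*[press(-29,a) for a in(14,10,6,2,-2,-6)])
E
```

```text
clock: 7.9
tcp_pos: [0.5699, 0.0797, 0.0915]
orientation: [2.459, 1.71, 0.152]
contact_force: [-3.7, -1.3, 0.5]
grip_width: 0.0499
chute tcp [-51.3  36.4  91.5] a 17.99 toolz [ 0.166 -0.052 -0.985]
7.9 [-3.7 -1.3  0.5] 0.0499
(np.float64(-49.108206917423004), 37, 91, 14, 10) -> [0.8 1.9 1. ] [ 0.1  0.6 -3.9]
(np.float64(-46.60516421214457), 37, 91, 10, 10) -> [1.6 4.2 1.4] [ 0.1  1.3 -7.9]
(np.float64(-44.01635091648949), 37, 91, 6, 10) -> [2.4 6.7 1.8] [  0.1   2.  -11.8]
(np.float64(-41.35437946860759), 37, 91, 2, 10) -> [3.2 9.2 2.3] [  0.1   2.7 -15.8]
(np.float64(-39.12081167964753), 37, 91, -2, 10) -> [ 3.9 11.2  2.6] [  0.1   3.4 -19.7]
(np.float64(-37.32652926735967), 37, 91, -6, 10) -> [ 4.5 12.9  2.9] [  0.1   4.1 -23.6]
```

View pics/k5s.png

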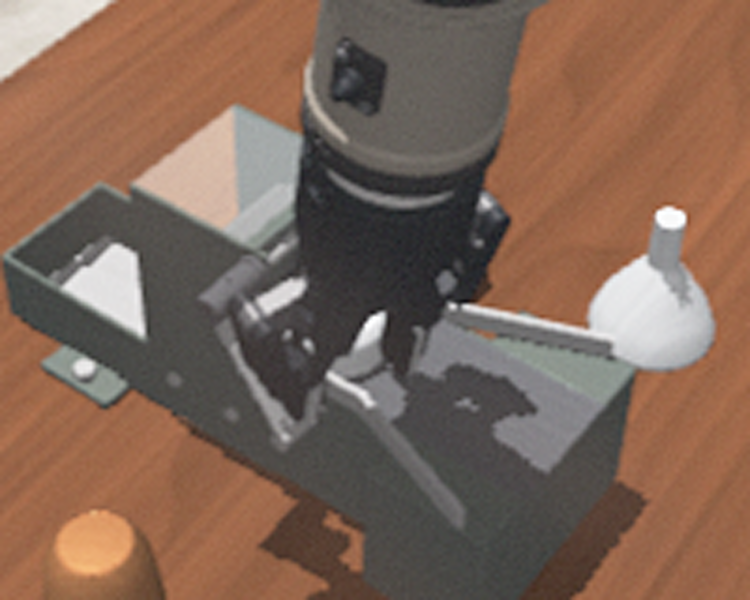

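View pics/k5c.png

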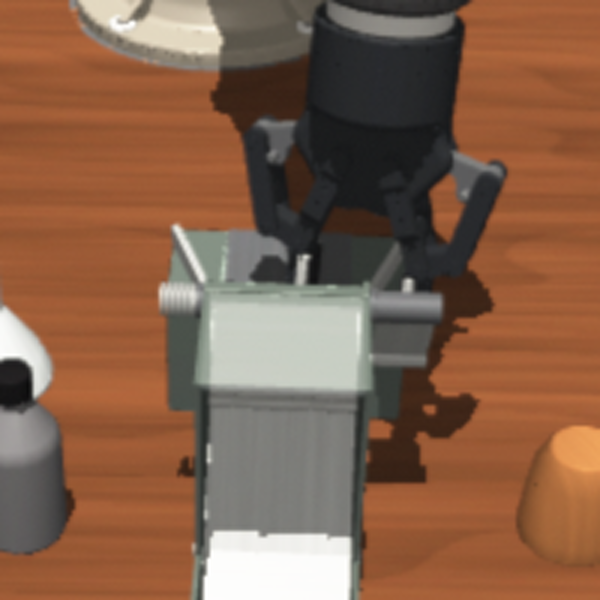

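View pics/k5w.png

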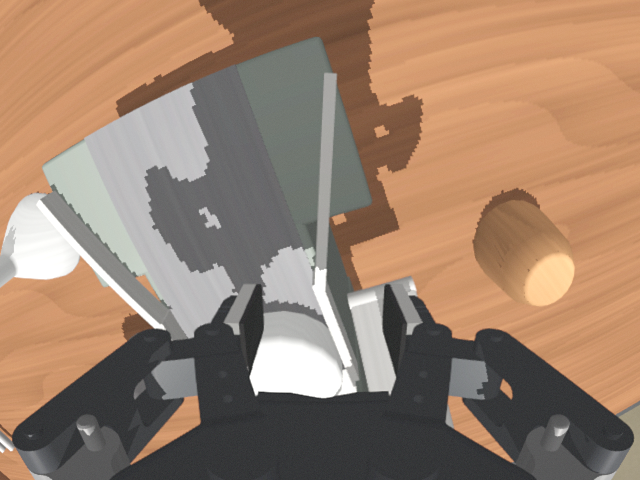

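```bash
python3 - <<'E'
from plan import *
from bench import grab_frame
t=np.linspace(0,2*np.pi,180)
f=grab_frame("wrist"); im=f["pixels"][:,:,::-1].copy()
for cx,cy,col in((-22,9,(255,0,255)),(-32,9,(0,255,0))):
  for rr,z in((27,85),(27,105),(22,111)):
    q=proj(f,c2w(p,np.c_[cx+rr*np.cos(t),cy+rr*np.sin(t),0*t+z]),1)
    cv2.polylines(im,[q.astype(int)],True,col,1)
P,M=cur()
for sg in(-1,1):
    q=proj(f,P+M.apply([[.001*(sg*32+i*7),.001*j*11,-.002] for i,j in((1,1),(1,-1),(-1,-1),(-1,1))]),1)
    cv2.polylines(im,[q.astype(int)],True,(0,0,255),1)
cv2.imwrite("pics/k5o.png",cv2.resize(im[220:420,160:460],None,fx=2.6,fy=2.6))
E
```

```text
(no output)
```

View pics/k5o.png

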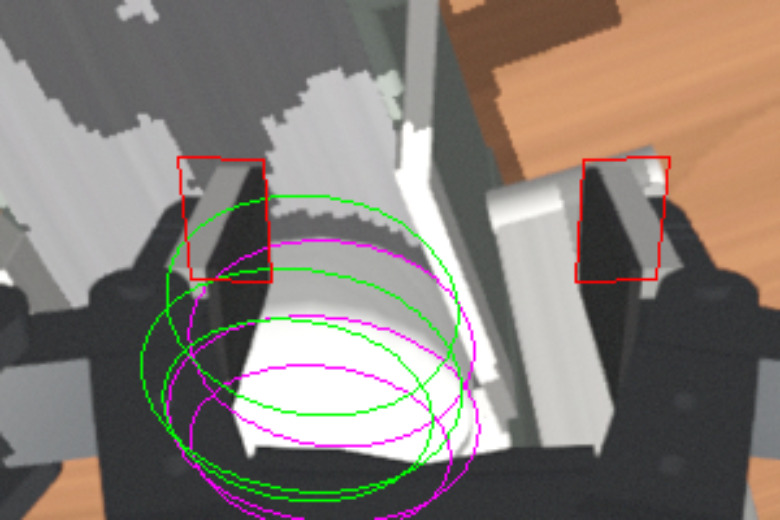

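```bash
python3 -m handwheel '0.8 1.9 0.8 0 0.6 -4 50; 1.6 4.2 1.2 0 1.3 -8 50; 2.4 6.7 1.6 0 2 -12 50; 3.2 9.2 2 0 2.7 -16 50; 3.9 11.2 2.3 0 3.4 -20 50; 4.5 12.9 2.6 0 4.1 -23.6 50; 4.5 12.9 2.6 0 4.1 -23.6 50; 4.5 12.9 2.6 0 4.1 -23.6 50'; python3 look.py k6
python3 - <<'E'
from plan import *
from bench import grab_frame
cv2.imwrite("pics/k6w.png",grab_frame("wrist")["pixels"][:,:,::-1])
E
```

```text
clock: 9.1
tcp_pos: [0.5836, 0.08, 0.0912]
orientation: [2.064, 2.198, 0.194]
contact_force: [-3.3, -2.3, 0.9]
grip_width: 0.0498
chute tcp [-37.6  37.3  91.2] a -5.99 toolz [ 0.174  0.018 -0.985]
9.1 [-3.3 -2.3  0.9] 0.0498
```

View pics/k6s.png

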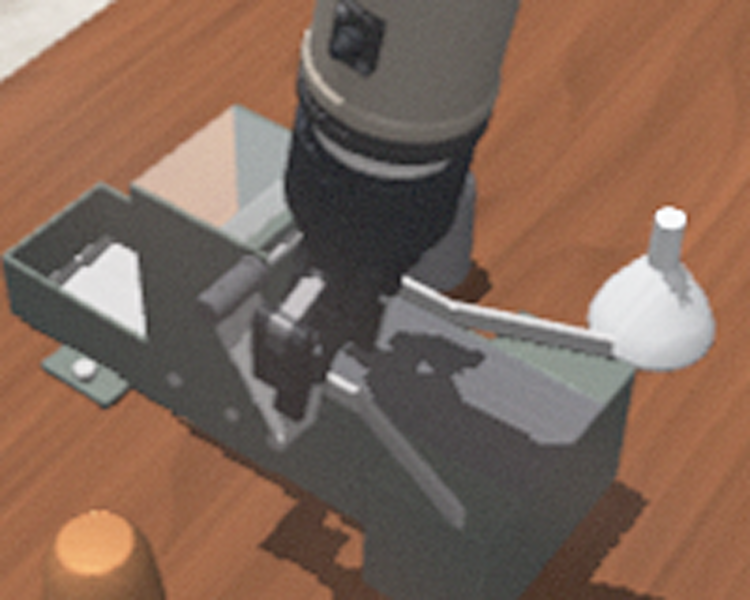

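View pics/k6c.png

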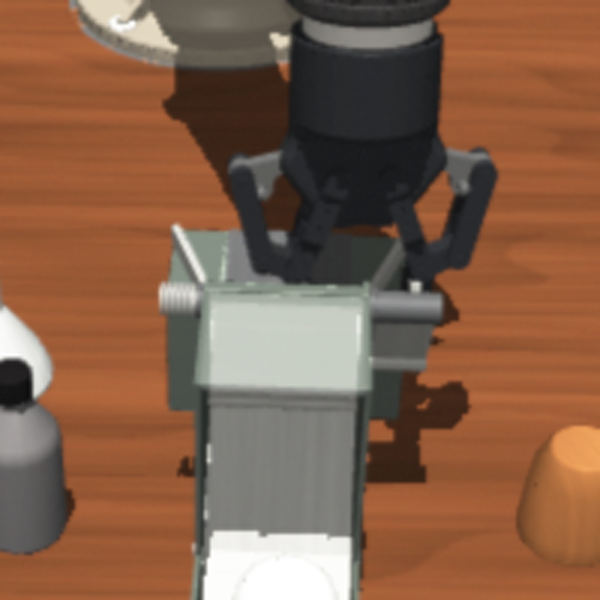

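View pics/k6w.png

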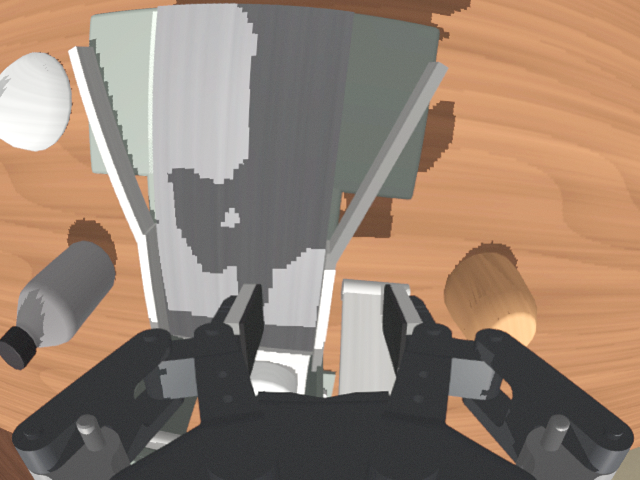

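```bash
python3 - <<'E'
from plan import *
from bench import grab_frame
s=grab_frame("scene")["pixels"][200:420,240:440,::-1]
cv2.imwrite("pics/k7.png",cv2.resize(s,None,fx=2.7,fy=2.7,interpolation=cv2.INTER_CUBIC))
rows((-55,37,95,0,10),(-60,37,130,0,10),(-75,37,170,0,10),(-90,37,230,0,10))
E
```

```text
(-55, 37, 95, 0, 10) -> [  1.3 -16.4  -6.7] [ 0.1 -1.1  6. ]
(-60, 37, 130, 0, 10) -> [  1.9 -15.2 -42. ] [ 0.1 -1.1  6. ]
(-75, 37, 170, 0, 10) -> [  3.5 -22.9 -84. ] [ 0.1 -1.1  6. ]
(-90, 37, 230, 0, 10) -> [   5.1  -27.1 -145.7] [ 0.1 -1.1  6. ]
```

View pics/k7.png

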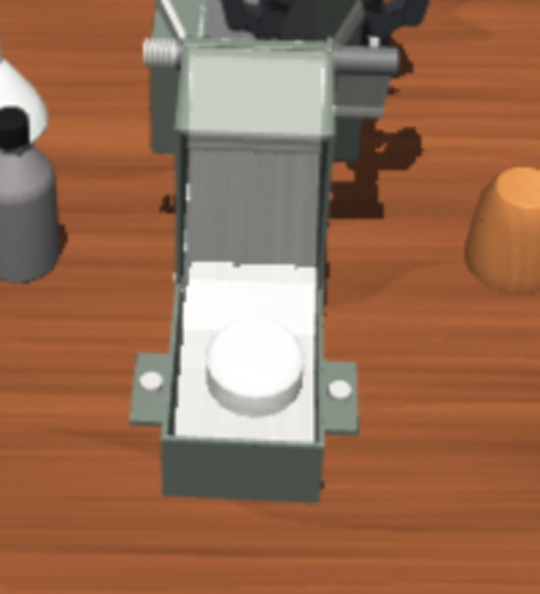

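```bash
python3 -m handwheel '0 1 -10 0 0 0 50; 0 1 -22 0 0 0 50; 0 1 -34 0 0 0 50; 1 0 -46 0 0 0 50; 1 -1 -58 0 0 0 50; 2 -3 -70 0 0 0 50; 3 -8 -90 0 0 0 50; 4 -16 -120 0 0 0 50; 5 -27 -146 0 0 0 50; 5 -40 -160 0 0 0 50; 5 -40 -160 0 0 0 50; 5 -40 -160 0 0 0 50'; python3 look.py k8
python3 - <<'E'
from plan import *
from bench import grab_frame
s=grab_frame("scene")["pixels"][150:420,200:480,::-1]
cv2.imwrite("pics/k8f.png",cv2.resize(s,None,fx=2.2,fy=2.2,interpolation=cv2.INTER_CUBIC))
E
```

```text
clock: 10.8
tcp_pos: [0.5162, 0.0806, 0.2417]
orientation: [2.063, 2.199, 0.194]
contact_force: [1.7, 0.4, -0.9]
grip_width: 0.05
chute tcp [-105.    35.1  241.7] a -6.07 toolz [ 0.174  0.019 -0.985]
10.8 [ 1.7  0.4 -0.9] 0.05
```

View pics/k8s.png

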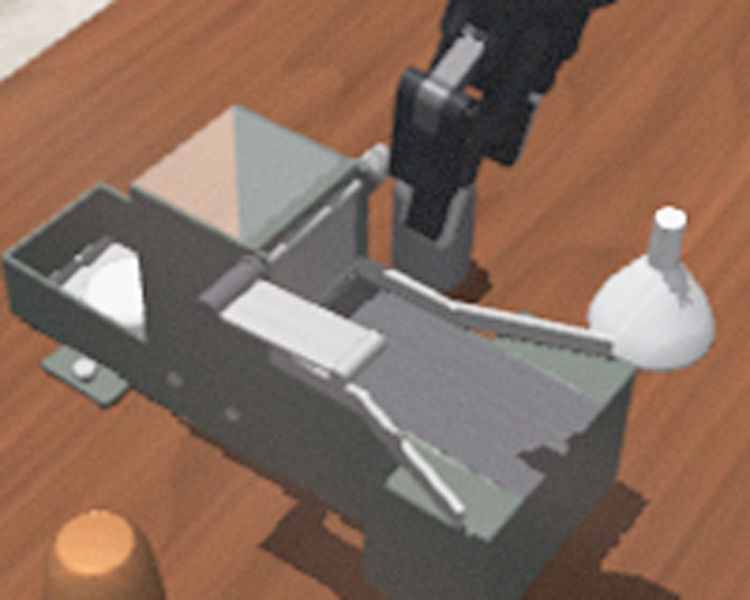

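View pics/k8f.png

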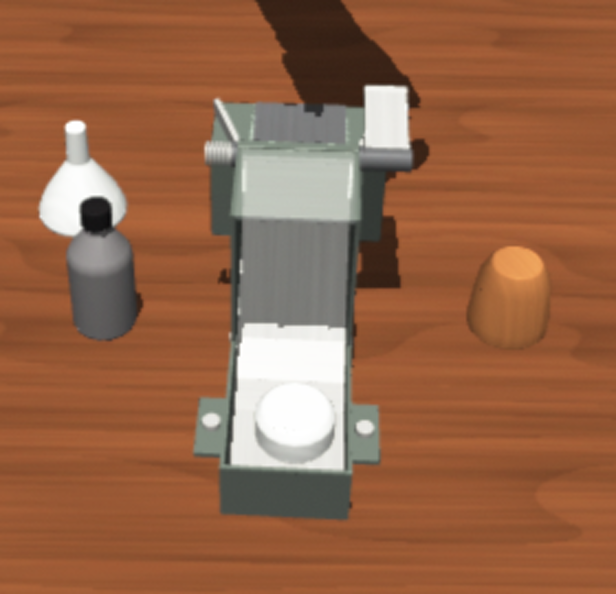

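Cap upright in the tray, flap shut, lever back up, bystanders where they were, robot clear.

```bash
python3 -c "
from bench import workorder; print(workorder.hand_in())"
```

```text
the job is handed in; nothing more can be done
None
```

The cap is in the tray, closed end up, and the job was handed in with the clock at about 11 s of the 48 s allowed.

- **Approach:** I pushed the cap along the ledge with the closed fingertips until it stood just short of the shut flap.
- **Lever and push:** I opened the fingers to 50 mm and pressed the lever down with one fingertip. By geometry the flap stood at about 1.0 rad, and at about 1.2 rad while the cap went through. The other fingertip pushed the cap over the edge.
- **Release:** I let the flap fall shut only after the camera showed the cap in the tray.

**Last checks:**
- In the final pictures the flap is shut and the lever is back up.
- The funnel, oiler and former stand where they did at the start, and the robot was clear of everything.
- Force readings between moves stayed under about 5 N.

**Limits and disagreements:**
- The chute pose fit left errors of about 2 mm. It put the cap at y 10 to 10.7, though the rails allow at most 9.
- I did not measure the flap angle directly, and I saw no contact between flap and cap. No picture was taken while the cap passed under the flap.

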